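# Put the dental milling machine into low gear

### The job

Put the bench milling machine into low gear: swing the orange gear lock out of the way, ease the blue gear knob on top of the spindle down while rocking the spindle with it until the gear teeth drop into each other and the knob is fully home, never forcing the teeth where they meet crest on crest. Then swing the gear lock fully back over the knob's flange so it stays in gear, let go, and leave the other things on the bench where they are.

Things in the scene. Friction and masses are not known exactly. Their poses are not given: they have to be found in the camera images.
- mill: Bench milling machine, fixed: grey base, white column behind, white head with flat top 185 mm above the bench. Origin on the bench under the upright spindle axis; x points from the spindle to the column at its back, y to its left, z up. The head's top covers x -65 to 170, y -100 to 85 mm; gear lock pivot at (0, -75) mm.
- gear_knob (a joint): How far the blue gear knob has slid down the spindle, m: about 0 = neutral (up), 0.020 = fully home, in gear. Sliding takes 3 N; it stays where left. It has six teeth on its underside; at 0.0135 their crests meet those of the hidden back gear in the well below, and it goes on only where the teeth face gaps. It cannot pass 0.004 while the gear lock is under its flange.
- spindle (a joint): Spindle angle, rad, anticlockwise from above; free, no limit; the knob turns with it. At 0 the bar grip lies along the mill's x. The six teeth repeat every 1.047 rad and enter only within 0.09 rad of a matching angle, different each time, not measured, never matched at the start. The back gear resists turning with 0.35 N m, so once meshed the knob has 0.18 rad free play, then turns stiffly.
- cushion (a joint): How far the spring plate under the hidden back gear is pressed down, m: 0 at rest; sinks when teeth press crest on crest, from 4 N on and then 1 mm per 4 N (0.004 = 20 N, too much). It springs back to 0 when the teeth fall into the gaps.
- knob_grip (a point): On the spindle axis, 2 mm above mid-height of the knob's blue bar grip. Bar 44 mm long (this point's x), 18 mm wide (y), 36 mm tall, white line on top; top 16 mm above, underside 20 mm below the point; flange (radius 30 mm, 6 mm thick) has its top 36 mm below. In neutral the point is 269 mm above the bench, home 249 mm. Free space of 60 mm around the bar when the lock is open.
- gear_lock (a joint): Angle of the orange gear lock lever, rad, swinging level about an upright pivot: 0 = closed (tongue points at the spindle, under the flange in neutral, over it in gear), 1.1 = swung out, at its stop; opening moves the peg to the mill's -x, clockwise from above. Takes 0.08 N m; stays where left. The flange is clear from 0.75 on; closing is blocked unless the knob is up or home within 3 mm.
- lock_peg (a point): Middle of the gear lock's upright orange handle peg, 14 mm diameter, 38 mm tall; its top 18.5 mm above this point, its foot on the lever bar 20 mm below. It is 60 mm from the pivot axis and 243 mm above the bench; with the lock closed it is on the mill's -y side, 135 mm from the spindle axis. This point's y axis points from the peg to the pivot.
- lock_pivot (a point): Pivot axis of the gear lock, at the mid-height of its lever bar (219.5 mm above the bench); its axes are the mill's.
- collet: Bystander: small steel collet, 22 mm diameter, 22 mm tall, loose on top of the mill's head near its left edge (x 30 to 90, y 58 to 70 mm) in the mill's frame; origin under its centre.
- tall_jar: Bystander: tall blue jar, 60 mm diameter, 125 mm tall, origin under its centre.
- short_jar: Bystander: short blue jar, 64 mm diameter, 70 mm tall, origin under its centre.
- beaker: Bystander: glass beaker, 72 mm diameter, 85 mm tall, origin under its centre.
- jaw_cast: Bystander: plaster cast of a jaw, 58 x 58 x 35 mm, origin under its centre.
- brush: Bystander: brush with a purple handle lying on the bench along its x, origin under its centre.
- palette: Bystander: black palette tray 160 x 200 x 20 mm, origin under its centre.

How it is judged (in metres and radians):
On the way, in this order (a step that is already met when the one before it is completed fails the run):
1. the gear lock is swung out of the knob's way, with the knob still up (value of joint gear_lock above 0.75 rad and value of joint gear_knob below 0.01 m), for 0.1 s.
2. the teeth are meshed: knob fully home within 3 mm, spring plate not pressed down (value of joint gear_knob above 0.017 m and value of joint cushion below 0.0015 m), for 0.2 s.
3. the gear lock is swung back over the knob's flange (all of step 2 and value of joint gear_lock below 0.3 rad), for 0.2 s.
At the end, for the whole second after the job is handed in: The gear knob is home within 3 mm with its teeth meshed (spring plate within 1.5 mm of rest), and the gear lock is closed to within 0.3 rad over the flange (all of step 3); the robot touches nothing.
It fails at once if the gear teeth are forced crest on crest: the spring plate is pressed more than 4 mm down (about 20 N on the teeth) (value of joint cushion above 0.004 m).
It fails at once if a bystander (collet, jar, beaker, cast, brush or palette) is moved more than 20 mm (distance of any of collet, tall_jar, short_jar, beaker, jaw_cast, brush, palette from where it was at the start of the episode above 0.02 m).
It also fails if it takes over 72 s, if anything falls off the work surface, if the arm or the gripper's body presses on something with over 40 N, if the wrist force passes 120 N, or if a joint passes its speed limit or range.

### The arm

A 6-joint arm with a two-finger parallel gripper is mounted at the origin on the work surface. World frame = base frame: x ahead of the robot, y to its left, z up, the work surface at z = 0. Lengths are in m, angles in degrees, forces in N, time in s.
With the tool pointing down it reaches from about 0.4 to 0.825 m from the base axis. Payload 7 kg.
Tool frame: the origin (TCP) lies on the centre line of the jaws, within the pads' length; the fingertips stand 19 mm ahead of it and the grasp point (between the pads) is the TCP (r.tip_extent is the distance from the TCP to the fingertips, in m); z points along the fingers, y is the line along which they close (so a half turn about z gives the same grasp; the last joint's range is limited). The gripper opens to 88 mm and grips with 3 to 60 N. Pads are 19 mm wide; open, the fingers measure 130 mm over their backs; the gripper's body (78 mm by 193 mm) begins 47 mm behind the grasp point.
Start: joints at [-60.556, 20.546, 0.682, 0, -70.136, -16.507], TCP at [0.151, -0.658, 0.206] pointing down, gripper open.
Joint ranges: [-176.03, 176.03], [-82.01, 121.73], [-58.28, 71.71], [-173.87, 95.51], [-174.79, -0.11], [-173.66, 173.66]. Speed limits (degrees/s): [136.94, 136.94, 172.46, 180, 180, 180].

### API

Orientations are given as [roll, pitch, yaw] about the fixed x, y, z axes, in that order (R = Rz(yaw) Ry(pitch) Rx(roll)).
In Python, from plant import r gives the robot as it stands. The module is installed in compiled form; this text tells all that it offers.
- The arm moves only by the tool jog_arm, never from a script. Its argument "deltas" is a list that holds one entry, the list of rows, each a list of 5 numbers: the opening, from -1 (shut) to 1 (fully open), then the shift along the world's x, y, z in cm, then the turn about the world's z in rad. In form: [[[claw, dx, dy, dz, turn], ...]]. A call has 1 to 8 rows; each row shifts and turns the commanded pose from where the row before left it; what a row does not reach is not made up. A row lasts 1/8 s, in which the tool goes at most 62.5 mm and 10.7 degrees, less where a joint would pass 70% of its speed; a pose out of reach is approached as far as the arm can. A call with a gripper value outside its range is refused whole. The fingers move at their own pace and stop on an object; "force" is the grip in N (left out, the last holds). Time passes only in rows, so rows that do not move let the fingers close. It gives the time, the measured TCP pose, the force, the opening and the grip force at its end, in the units of the state.
- r.get_state(): the state, without advancing time (a new reading comes with each control period).
- r.capture(name): name is "scene" or "top" or "wrist"; returns the picture (420x560x3 uint8, blue, green, red); there is no depth.
- r.camera_info(name): a dict with "fx", "fy", "cx", "cy" (pixels), "view" (4x4, takes a point from world to camera coordinates). Camera axes: x right, y up, looking along -z (the intrinsics and any distortion apply to the point x, -y, -z); pixel columns grow to the right and rows downward; lengths in m; the calibration is good to about 2 mm. The wrist camera is an equidistant fisheye: a pixel r from the principal point sees the ray r / f radians off the axis. A picture is of the moment at which its call begins: read the wrist's pose just before it. camera_info takes no time and is no camera call; for the wrist camera it gives the pose at the moment of the call.
- r.close_job(): hands the job in; it is judged then, once.
The state is a dict: "time_s": time; "joints": joint angles; "qd": joint speeds; "joint_torque": joint torques, N m; "tcp_pos": TCP position; "eef_rot": TCP orientation; "contact_force": force on the tool from outside, world axes, zero at the start; "moment": the same for the moment, N m; "gripper_width": finger opening in m; "gripper_force": force on a finger pad.
Only numpy, scipy, OpenCV 4.12 (cv2) and the standard library are available. Lean on these libraries where they do the work, as an engineer would, in place of code of your own. Each camera call takes 0.05 s, during which the arm holds its last target. There are 200 camera calls.

## Working session

There is one attempt and no reset: what is moved stays moved. The work goes in short steps, Python scripts to look and compute and a tool call to move; the robot and the scene stay as the last step left them, time stands still between calls to the robot, and variables do not carry over. Pictures are saved under pics/ and viewed, at most 10 in all, crops included, and the job is handed in when it is done.

Besides the shell and the picture viewer there is one more tool, called after "Request:" as name(argument=value, ...), one argument or row to a line, values as JSON. jog_arm: Moves the arm, as the interface text tells. Its arguments: {"type":"object","properties":{"deltas":{"type":"array"},"force":{"type":"number"}},"required":["deltas"]}

```bash
mkdir -p pics; python3 - <<'E'
from plant import r
import cv2,numpy as np
np.set_printoptions(precision=4,suppress=True)
s=r.get_state();print(s)
for n in("scene","top"):
    cv2.imwrite(f"pics/{n}0.png",r.capture(n));c=r.camera_info(n);print(n,c)
E
```

```text
{'time_s': 0.0, 'joints': array([-60.5545,  20.592 ,   0.6336,  -0.0206, -70.1373, -16.5051]), 'qd': array([-0.0104,  0.1047,  0.0289,  0.0098,  0.0898,  0.0203]), 'joint_torque': array([  0.0008, -58.2715,  29.306 ,   6.9972,   0.0068,  -0.0002]), 'tcp_pos': array([ 0.151 , -0.6573,  0.2054]), 'eef_rot': array([ 179.9027,   -0.0086, -167.0666]), 'contact_force': array([-0.3167,  0.4655,  0.2391]), 'moment': array([ 0.0137, -0.0098, -0.0172]), 'gripper_force': 0.0, 'gripper_width': 0.0874657268472991}
scene {'fx': 493.7150599953523, 'fy': 493.7150599953523, 'cx': 279.4405813578705, 'cy': 209.75265160090945, 'view': array([[ 0.2503,  0.9681, -0.0127, -0.1527],
       [-0.735 ,  0.1985,  0.6483,  0.2204],
       [ 0.6302, -0.1529,  0.7613, -1.926 ],
       [ 0.    ,  0.    ,  0.    ,  1.    ]])}
top {'fx': 487.6722213200229, 'fy': 487.6722213200229, 'cx': 277.41006608391376, 'cy': 208.73800535118193, 'view': array([[-0.0225, -0.9997, -0.0056,  0.0441],
       [ 0.9979, -0.0228,  0.0614, -0.5076],
       [-0.0615, -0.0042,  0.9981, -1.7846],
       [ 0.    ,  0.    ,  0.    ,  1.    ]])}
```

View pics/scene0.png

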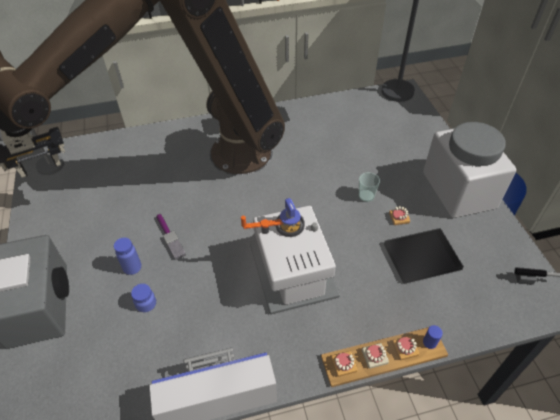

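View pics/top0.png

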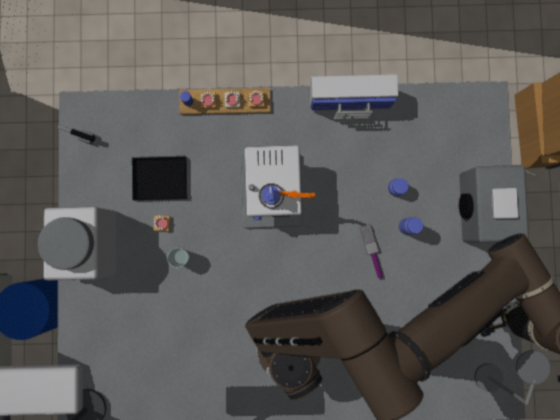

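The scene view shows the mill at centre, with the blue knob near (290,212) and the orange peg near (246,222). In the top view the knob is near (270,195), the lock runs to (313,195), and the collet is near (253,187). I'll zoom in on both.

```bash
python3 - <<'E'
import cv2,numpy as np
a=cv2.imread("pics/scene0.png")[190:250,230:330];b=cv2.imread("pics/top0.png")[140:235,235:330]
a=cv2.resize(a,(400*1,240),interpolation=cv2.INTER_CUBIC);b=cv2.resize(b,(570,570),interpolation=cv2.INTER_CUBIC)
a=cv2.resize(a,None,fx=.55*1,fy=.55) if 0 else a
im=np.zeros((570,790,3),np.uint8);im[:,:570]=b
a=cv2.rotate(cv2.resize(cv2.imread("pics/scene0.png")[195:245,235:320],None,fx=6,fy=6,interpolation=cv2.INTER_CUBIC),cv2.ROTATE_90_CLOCKWISE)
im[:a.shape[0],570:790]=a[:,:220]
cv2.imwrite("pics/z0.png",im)
E
```

```text
(no output)
```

View pics/z0.png

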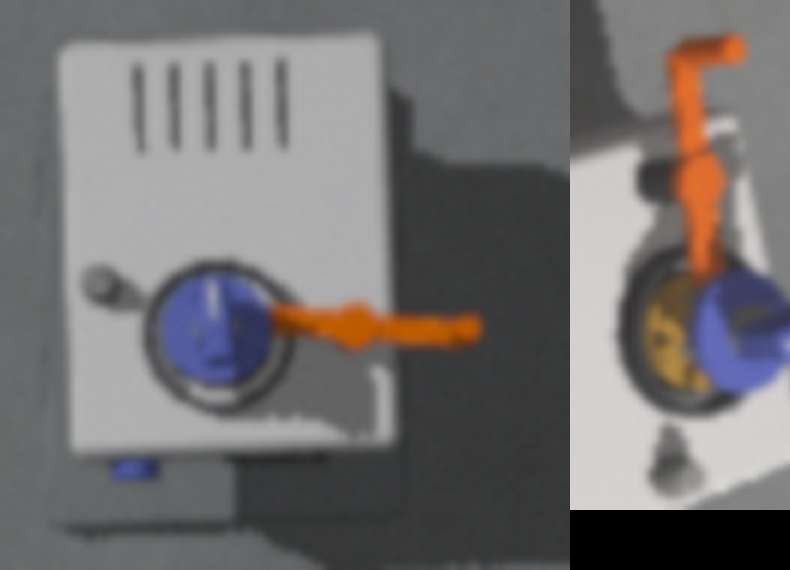

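The zoom shows the blue flange centred at about (217,327) in the top crop, with the bar's white line pointing image-up, along mill x. The orange pivot is at (357,327) and the peg at (474,326). In the turned scene crop on the right, the flange is at (742,335), the pivot at (701,182) and the peg top at (735,50).

```bash
cat > h.py <<'E'
from plant import r
import cv2,numpy as np
np.set_printoptions(precision=4,suppress=True)
def P(n):
    c=r.camera_info(n);K=np.array([[c['fx'],0,c['cx']],[0,c['fy'],c['cy']],[0,0,1]])
    return K@(np.diag([1,-1,-1])@np.array(c['view'])[:3])
def tri(t,s):
    X=cv2.triangulatePoints(P("top"),P("scene"),np.array(t,float),np.array(s,float));return X[:3,0]/X[3,0]
def atz(n,uv,z):
    p=P(n);A=p[:,:2];M=np.c_[A,-np.array([uv[0],uv[1],1.])];return np.linalg.solve(M,-(p[:,2]*z+p[:,3]))[:2]
E
python3 - <<'E'
from h import *
T=lambda x,y:(235+(x-2.5)/6,140+(y-2.5)/6)
S=lambda X,Y:(235+(Y-2.5)/6,195+(299-(X-570)-2.5)/6)
for n,t,s,z in(("flange",(217,327),(742,335),.233),("pivot",(357,327),(701,182),.2235),("pegtop",(474,326),(735,48),.2615)):
    print(n,tri(T(*t),S(*s)),atz("top",T(*t),z),atz("scene",S(*s),z),z)
for k in((213,285),(215,322)):print("line",atz("top",T(*k),.285))
for k in((62,42),(380,38),(395,447),(73,452)):print("headtop",atz("top",T(*k),.185))
print("collet",atz("top",T(98,285),.207))
E
```

```text
flange [0.5433 0.0525 0.2334] [0.5433 0.0522] [0.543  0.0528] 0.233
pivot [ 0.5424 -0.0231  0.2255] [ 0.5424 -0.0239] [ 0.5409 -0.0221] 0.2235
pegtop [ 0.5378 -0.0842  0.2649] [ 0.538 -0.085] [ 0.5352 -0.0834] 0.2615
line [0.5606 0.0529]
line [0.5411 0.0523]
headtop [0.7104 0.1367]
headtop [ 0.7085 -0.042 ]
headtop [ 0.4784 -0.0446]
headtop [0.4797 0.1348]
collet [0.5704 0.1178]
```

Request:
jog_arm(
  deltas=[
    [[1, 2.8, 4.1, 1.6, -0.028], [1, 2.8, 4.1, 1.6, -0.028], [1, 2.8, 4.1, 1.6, -0.028], [1, 2.8, 4.1, 1.6, -0.028], [1, 2.8, 4.1, 1.6, -0.028], [1, 2.8, 4.1, 1.6, -0.028], [1, 2.8, 4.1, 1.6, -0.028], [1, 2.8, 4.1, 1.6, -0.028]],
  ],
  force=20,
)

```text
time_s: 1.1
tcp_pos: [0.3756, -0.3283, 0.3348]
eef_rot: [180.0, -0.0, -179.9]
contact_force: [0.3, -0.7, 1.2]
gripper_width: 0.0875
gripper_force: 0.0
```

Request:
jog_arm(
  deltas=[
    [[1, 2.8, 4.1, 0, 0], [1, 2.8, 4.1, 0, 0], [1, 2.8, 4.1, 0, 0], [1, 2.8, 4.1, 0, 0], [1, 2.8, 4.1, 0, 0], [0.2, 2.2, 3.9, 0, 0], [-0.2, 0, 0, 0, 0], [-0.2, 0, 0, 0, 0]],
  ],
)

```text
time_s: 2.1
tcp_pos: [0.5369, -0.0858, 0.334]
eef_rot: [-180.0, -0.1, -179.9]
contact_force: [0.2, 0.6, -0.1]
gripper_width: 0.0631
gripper_force: 0.0
```

```bash
python3 - <<'E'
from h import *
c=r.camera_info("wrist");print(c)
im=r.capture("wrist");cv2.imwrite("pics/w1.png",im)
V=np.array(c['view'])
for n,p in(("pegtop",(.538,-.0845,.2615)),("pivot",(.542,-.0235,.2235)),("knobtop",(.543,.0525,.285))):
    q=np.diag([1,-1,-1])@(V[:3,:3]@p+V[:3,3]);a=np.arctan2(np.hypot(q[0],q[1]),q[2]);d=q[:2]/np.hypot(q[0],q[1])
    print(n,c['cx']+c['fx']*a*d[0],c['cy']+c['fy']*a*d[1])
E
```

```text
{'fx': 325.19226210127806, 'fy': 325.19226210127806, 'cx': 275.8893954005691, 'cy': 207.2814823250122, 'view': array([[-0.0024,  1.    , -0.0005,  0.0875],
       [-0.9642, -0.0024, -0.2651,  0.5849],
       [-0.2651, -0.0001,  0.9642, -0.3697],
       [ 0.    ,  0.    ,  0.    ,  1.    ]])}
pegtop 277.9158582535092 210.94433893290366
pivot 343.27361585065125 203.90492057157275
knobtop 446.6944902888965 224.92033655876713
```

View pics/w1.png

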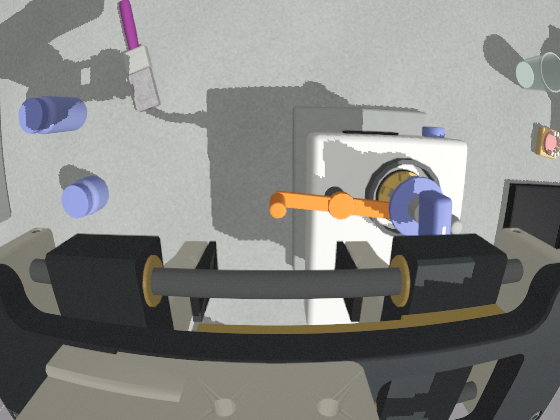

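The wrist view has the peg top at (278,211) and the pivot at (341,205), both matching the prediction to within about 2 px. I'll descend and grip the peg.

Request:
jog_arm(
  deltas=[
    [[-0.2, 0.1, 0.1, -3.0, 0], [-0.2, 0, 0, -3.0, 0], [-0.2, 0, 0, -2.4, 0], [-0.2, 0, 0, 0, 0], [-1, 0, 0, 0, 0], [-1, 0, 0, 0, 0], [-1, 0, 0, 0, 0], [-1, 0, 0, 0, 0]],
  ],
  force=15,
)

```text
time_s: 3.15
tcp_pos: [0.5382, -0.0848, 0.2507]
eef_rot: [180.0, 0.0, -179.9]
contact_force: [0.3, 0.6, -0.5]
gripper_width: 0.0023
gripper_force: 0.0
```

```bash
python3 - <<'E'
from h import *
print(r.get_state()['gripper_width'])
cv2.imwrite("pics/w2.png",r.capture("wrist"));cv2.imwrite("pics/s2.png",r.capture("scene"));cv2.imwrite("pics/t2.png",r.capture("top"))
w=cv2.imread("pics/w2.png")[100:400,100:460]
s=cv2.resize(cv2.imread("pics/s2.png")[170:245,220:330],None,fx=4,fy=4,interpolation=cv2.INTER_CUBIC)
o=np.zeros((600,800,3),np.uint8);o[:300,:360]=w;o[300:,:440]=s
cv2.imwrite("pics/c2.png",o)
E
```

```text
0.0022772584220596644
```

View pics/c2.png

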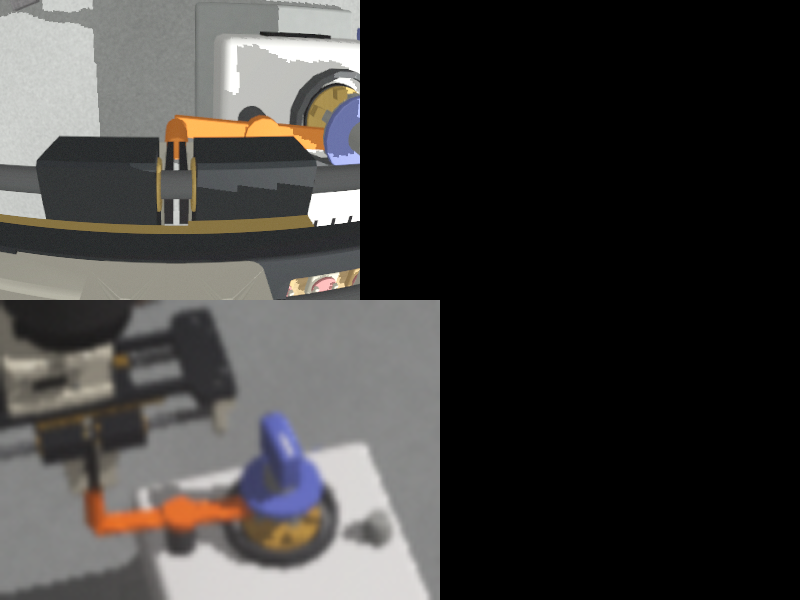

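The wrist crop shows the shut pads at about (175,180), with orange just above them. The scene crop shows the fingers ending behind or above the peg at (95,490). I'll check where the TCP projects in both views.

```bash
python3 - <<'E'
from h import *
print(r.tip_extent)
t=r.get_state()['tcp_pos']
def pr(n,p):
    q=P(n)@np.r_[p,1];return q[:2]/q[2]
c=r.camera_info("wrist");V=np.array(c['view'])
def w(p):
    q=np.diag([1,-1,-1])@(V[:3,:3]@p+V[:3,3]);h=np.hypot(q[0],q[1]);a=np.arctan2(h,q[2]);return np.array([c['cx'],c['cy']])+c['fx']*a*q[:2]/h
for nm,p in(("tip",t-[0,0,.019]),("tcp",t),("up40",t+[0,0,.04]),("pegtop",np.array([.538,-.0845,.2615])),("pegfoot",np.array([.538,-.0845,.223])),("pegtop-10",np.array([.528,-.0845,.2615]))):
    print(nm,"scene crop",(pr("scene",p)-[220,170])*4+[0,300],"wrist crop",w(p)-[100,100])
im=cv2.imread("pics/w2.png");h=cv2.cvtColor(im,cv2.COLOR_BGR2HSV);m=cv2.inRange(h,(5,150,100),(20,255,255))
m[:,:240]=0;m[:,300:]=0
for y in range(210,280,4):
    x=np.flatnonzero(m[y]);print(y-100,(x.min()-100,x.max()-100) if len(x) else None)
E
```

```text
0.019
tip scene crop [ 92.205  518.2226] wrist crop [176.3256 132.1259]
tcp scene crop [ 90.3385 501.2559] wrist crop [176.3562 143.0816]
up40 scene crop [ 86.2787 464.3506] wrist crop [176.442  174.2712]
pegtop scene crop [ 89.6323 491.0171] wrist crop [176.9261 150.2753]
pegfoot scene crop [ 93.4115 525.4507] wrist crop [176.7707 127.6918]
pegtop-10 scene crop [ 86.7297 480.3624] wrist crop [176.979  133.3758]
110 None
114 None
118 (np.int64(175), np.int64(199))
122 (np.int64(169), np.int64(199))
126 (np.int64(167), np.int64(199))
130 (np.int64(166), np.int64(199))
134 (np.int64(166), np.int64(199))
138 (np.int64(166), np.int64(186))
142 (np.int64(174), np.int64(178))
146 (np.int64(173), np.int64(178))
150 (np.int64(174), np.int64(178))
154 (np.int64(174), np.int64(178))
158 (np.int64(174), np.int64(177))
162 None
166 None
170 None
174 None
178 None
```

```bash
python3 - <<'E'
import cv2,numpy as np
w=cv2.resize(cv2.imread("pics/w2.png")[200:340,220:330],None,fx=4,fy=4,interpolation=cv2.INTER_CUBIC)
s=cv2.resize(cv2.imread("pics/s2.png")[190:235,225:265],None,fx=8,fy=8,interpolation=cv2.INTER_CUBIC)
o=np.zeros((560,770,3),np.uint8);o[:560,:440]=w;o[:360,450:770]=s
w=cv2.imread("pics/t2.png")[170:220,290:340];o[362:562,450:650]=cv2.resize(w,None,fx=4,fy=4)[:198]
cv2.imwrite("pics/c3.png",o)
E
```

```text
(no output)
```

View pics/c3.png

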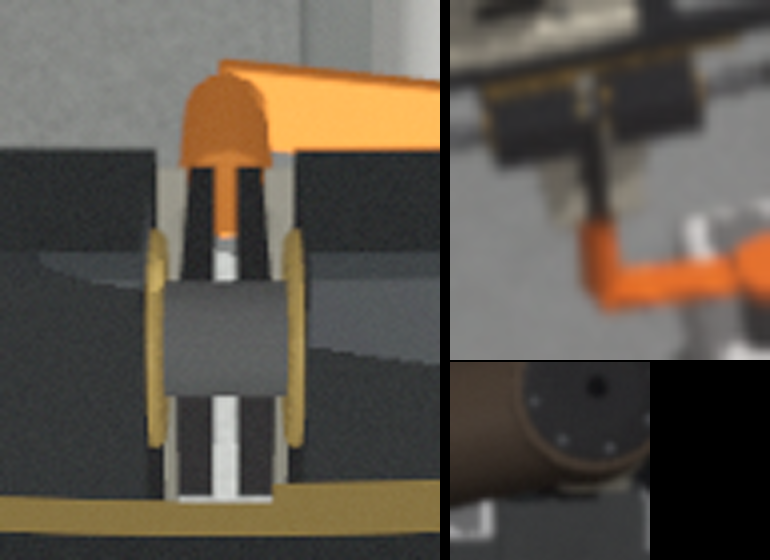

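The pads end right at the peg's top face in both views, so the real tips look about 30 mm higher than stated. A small downward probe will check this.

Request:
jog_arm(
  deltas=[
    [[-1, 0, 0, -0.1, 0], [-1, 0, 0, 0, 0], [-1, 0, 0, -0.1, 0], [-1, 0, 0, 0, 0]],
  ],
)

```text
time_s: 3.8
tcp_pos: [0.5381, -0.0849, 0.2483]
eef_rot: [180.0, -0.0, -179.9]
contact_force: [0.3, 0.2, -0.3]
gripper_width: 0.0001
gripper_force: 0.0
```

Request:
jog_arm(
  deltas=[
    [[-0.2, 0, 0, 0, 0], [-0.2, 0, 0, 0, 0], [-0.2, 0, 0, 0, 0], [-0.2, 0, 0, 0, 0], [-0.2, 0, 0, -0.4, 0], [-0.2, 0, 0, 0, 0]],
  ],
)

```text
time_s: 4.55
tcp_pos: [0.5378, -0.0848, 0.2439]
eef_rot: [180.0, -0.0, -179.9]
contact_force: [-0.2, -0.7, -0.3]
gripper_width: 0.0352
gripper_force: 0.0
```

```bash
python3 - <<'E'
from h import *
s=r.get_state();print(s['tcp_pos'],s['contact_force'],s['gripper_width'])
w=r.capture("wrist");S=r.capture("scene")
w=cv2.resize(w[200:340,200:350],None,fx=3,fy=3,interpolation=cv2.INTER_CUBIC)
s=cv2.resize(S[190:235,225:265],None,fx=8,fy=8,interpolation=cv2.INTER_CUBIC)
o=np.zeros((420,780,3),np.uint8);o[:420,:450]=w;o[:360,460:780]=s
cv2.imwrite("pics/c4.png",o)
E
```

```text
[ 0.5378 -0.0848  0.2439] [-0.1762 -0.6922 -0.2878] 0.035194275224044856
```

View pics/c4.png

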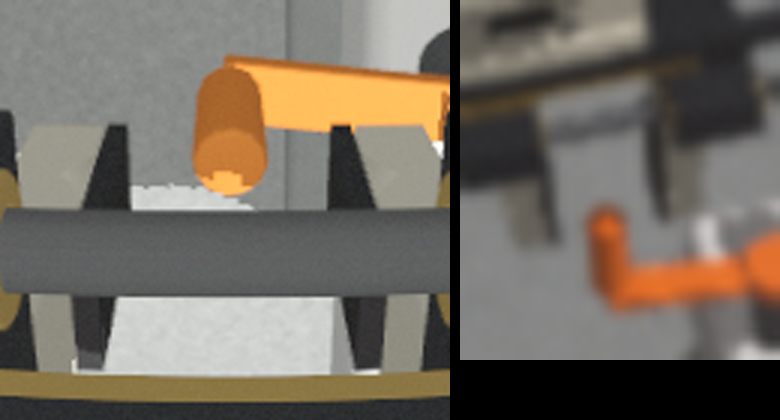

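The wrist crop shows the pads about 35 mm apart, straddling the peg, with its top face at (230,165). The scene crop puts the tips at (530,245) and (680,215), level with the peg's top. Solving both views gives the tips about 35 mm higher than the reported TCP implies, with x and y correct. I'll descend further in stages and watch the force.

Request:
jog_arm(
  deltas=[
    [[-0.2, 0, 0, -0.8, 0], [-0.2, 0, 0, -0.8, 0], [-0.2, 0, 0, -0.4, 0], [-0.2, 0, 0, 0, 0]],
  ],
)

```text
time_s: 5.15
tcp_pos: [0.5378, -0.0849, 0.2238]
eef_rot: [-180.0, -0.1, -179.9]
contact_force: [0.0, 0.5, -0.4]
gripper_width: 0.0349
gripper_force: 0.0
```

Request:
jog_arm(
  deltas=[
    [[-0.9, 0, 0, 0, 0], [-0.9, 0, 0, 0, 0], [-0.9, 0, 0, 0, 0], [-0.9, 0, 0, 0, 0]],
  ],
)

```text
time_s: 5.65
tcp_pos: [0.5382, -0.0847, 0.2246]
eef_rot: [180.0, 0.0, -179.9]
contact_force: [-0.5, 1.1, 1.0]
gripper_width: 0.0133
gripper_force: 15.0
```

Gripped: 13.3 mm at 15 N, so the offset is confirmed. Next I swing the lock open along the arc.

Request:
jog_arm(
  deltas=[
    [[-0.9, -0.56, 0.09, 0, 0], [-0.9, -0.56, 0.09, 0, 0], [-0.9, -0.56, 0.2, 0, 0], [-0.9, -0.56, 0.21, 0, 0], [-0.9, -0.51, 0.31, 0, 0], [-0.9, -0.51, 0.31, 0, 0], [-0.9, 0, 0, 0, 0]],
  ],
)

```text
time_s: 6.52
tcp_pos: [0.5044, -0.0727, 0.2244]
eef_rot: [-180.0, -0.1, -179.9]
contact_force: [-1.0, -0.6, 2.6]
gripper_width: 0.0132
gripper_force: 15.0
```

Request:
jog_arm(
  deltas=[
    [[-0.9, -0.35, 0.3, 0, 0], [-0.9, -0.35, 0.3, 0, 0], [-0.9, -0.29, 0.35, 0, 0], [-0.9, -0.29, 0.35, 0, 0], [-0.9, 0, 0, 0, 0]],
  ],
)

```text
time_s: 7.15
tcp_pos: [0.4908, -0.0608, 0.2244]
eef_rot: [-179.9, -0.2, -179.9]
contact_force: [-4.9, -4.6, 5.2]
gripper_width: 0.0137
gripper_force: 15.0
```

Request:
jog_arm(
  deltas=[
    [[0, 0, 0, 0, 0], [0, 0, 0, 0, 0], [0, 0, 0, 0, 0], [0, 0, 0, 4, 0], [0, 0, 0, 3.6, 0], [0, 2.6, 5.6, 0, 0], [0, 2.6, 5.7, 0, 0], [0, 0, 0, 0, 0]],
  ],
)

```text
time_s: 8.15
tcp_pos: [0.5457, 0.0564, 0.2991]
eef_rot: [-180.0, -0.1, -179.7]
contact_force: [-0.9, 0.3, -0.5]
gripper_width: 0.0439
gripper_force: 0.0
```

```bash
python3 - <<'E'
from h import *
s=r.get_state();print(s['tcp_pos'],s['contact_force'],s['gripper_width'])
w=r.capture("wrist");S=r.capture("scene");np.save("pics/wv.npy",r.camera_info("wrist")['view'])
w=cv2.resize(w[150:330,180:380],None,fx=2,fy=2,interpolation=cv2.INTER_CUBIC)
s=cv2.resize(S[180:250,225:320],None,fx=4,fy=4,interpolation=cv2.INTER_CUBIC)
o=np.zeros((400,800,3),np.uint8);o[:360,:400]=w;o[:280,410:790]=s
cv2.imwrite("pics/c5.png",o)
c=r.camera_info("wrist");V=np.array(c['view'])
for p in ((.543,.0525,.285),(.565,.0525,.285),(.521,.0525,.285),(.543,.0525,.233)):
    q=np.diag([1,-1,-1])@(V[:3,:3]@p+V[:3,3]);h=np.hypot(q[0],q[1]);a=np.arctan2(h,q[2]);print((np.array([c['cx'],c['cy']])+c['fx']*a*q[:2]/h-[180,150])*2)
E
```

```text
[0.5457 0.0564 0.2991] [-0.8754  0.2861 -0.5069] 0.04393506173823376
[188.4184 164.3197]
[188.32   227.7208]
[188.5474  96.1689]
[189.1782 119.3093]
```

View pics/c5.png

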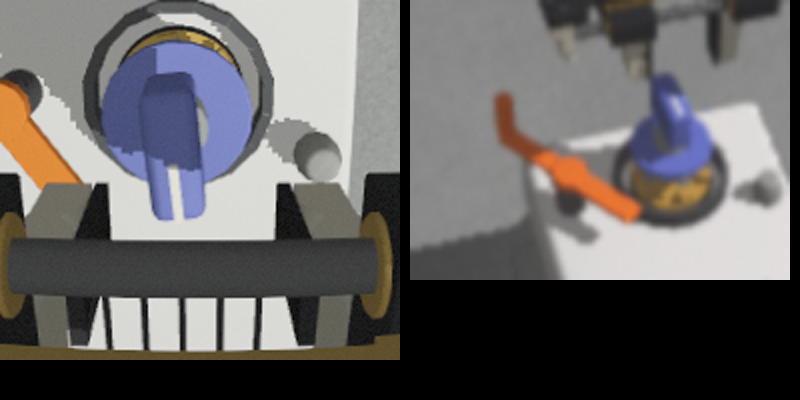

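The wrist crop shows the bar's near end at (178,218), tilted about 4°, midway between pad columns 108 and 275 apart from a 4 mm y offset. The scene crop shows the lock swung clear. I'll align, descend and grip the knob.

Request:
jog_arm(
  deltas=[
    [[0, -0.3, -0.45, 0, 0.06], [0, 0, 0, 0, 0], [0, 0, 0, -3, 0], [0, 0, 0, -3.2, 0], [0, 0, 0, 0, 0], [-0.7, 0, 0, 0, 0], [-0.7, 0, 0, 0, 0], [-0.7, 0, 0, 0, 0]],
  ],
  force=25,
)

```text
time_s: 9.25
tcp_pos: [0.5422, 0.049, 0.2394]
eef_rot: [179.9, 0.1, -176.5]
contact_force: [1.6, 8.7, 1.3]
gripper_width: 0.0195
gripper_force: 4.7
```

Request:
jog_arm(
  deltas=[
    [[-0.7, 0, 0, 0, 0], [-0.7, 0, 0, 0, 0], [-0.7, 0, 0, 0, 0]],
  ],
)

```text
time_s: 9.62
tcp_pos: [0.5425, 0.0499, 0.2392]
eef_rot: [179.9, 0.1, -176.4]
contact_force: [-0.6, 5.0, 1.9]
gripper_width: 0.0181
gripper_force: 25.0
```

Request:
jog_arm(
  deltas=[
    [[-0.7, 0, 0.1, -0.3, 0], [-0.7, 0, 0, -0.3, 0], [-0.7, 0, 0, -0.3, 0], [-0.7, 0, 0, -0.2, 0], [-0.7, 0, 0, 0, 0]],
  ],
)

```text
time_s: 10.25
tcp_pos: [0.5422, 0.0499, 0.2272]
eef_rot: [180.0, 0.1, -176.5]
contact_force: [4.9, 2.7, -1.5]
gripper_width: 0.0179
gripper_force: 25.0
```

Request:
jog_arm(
  deltas=[
    [[-0.7, 0.1, 0, -0.1, 0], [-0.7, 0, 0, 0, 0]],
  ],
)

```text
time_s: 10.5
tcp_pos: [0.5423, 0.0499, 0.226]
eef_rot: [180.0, -0.0, -176.5]
contact_force: [1.0, 5.3, 1.4]
gripper_width: 0.0182
gripper_force: 25.0
```

Request:
jog_arm(
  deltas=[
    [[-0.7, 0, 0, -0.1, 0], [-0.7, 0, 0, 0, 0]],
  ],
)

```text
time_s: 10.75
tcp_pos: [0.5424, 0.0498, 0.2255]
eef_rot: [180.0, -0.0, -176.5]
contact_force: [-0.4, 5.1, 3.8]
gripper_width: 0.0176
gripper_force: 25.0
```

Request:
jog_arm(
  deltas=[
    [[-0.7, 0, 0.1, -0.1, 0], [-0.7, 0, 0, 0, 0]],
  ],
)

```text
time_s: 11.0
tcp_pos: [0.5424, 0.0499, 0.225]
eef_rot: [-179.9, -0.0, -176.5]
contact_force: [-0.5, 1.9, 5.6]
gripper_width: 0.0176
gripper_force: 25.0
```

Request:
jog_arm(
  deltas=[
    [[-0.7, 0, 0, -0.05, 0.06], [-0.7, 0, 0, 0, 0.06], [-0.7, 0, 0, 0, 0]],
  ],
)

```text
time_s: 11.38
tcp_pos: [0.5424, 0.0499, 0.2247]
eef_rot: [-179.9, 0.0, -169.5]
contact_force: [-1.7, 1.4, 7.2]
gripper_width: 0.0179
gripper_force: 25.0
```

Request:
jog_arm(
  deltas=[
    [[-0.7, 0, 0, 0, 0.06], [-0.7, 0, 0, 0, 0.06], [-0.7, 0, 0, 0, 0]],
  ],
)

```text
time_s: 11.75
tcp_pos: [0.5424, 0.0499, 0.2247]
eef_rot: [-179.9, -0.0, -162.7]
contact_force: [-1.8, 2.1, 7.4]
gripper_width: 0.0179
gripper_force: 25.0
```

Request:
jog_arm(
  deltas=[
    [[-0.7, 0, 0, 0, 0.06], [-0.7, 0, 0, 0, 0.06], [-0.7, 0, 0, 0, 0]],
  ],
)

```text
time_s: 12.12
tcp_pos: [0.5424, 0.05, 0.2247]
eef_rot: [-179.9, -0.0, -155.8]
contact_force: [-1.1, 1.9, 7.8]
gripper_width: 0.0175
gripper_force: 25.0
```

Request:
jog_arm(
  deltas=[
    [[-0.7, 0, 0, 0, 0.06], [-0.7, 0, 0, 0, 0.06], [-0.7, 0, 0, 0, 0]],
  ],
)

```text
time_s: 12.5
tcp_pos: [0.5424, 0.05, 0.2247]
eef_rot: [-179.9, -0.0, -148.9]
contact_force: [-1.5, 1.5, 7.2]
gripper_width: 0.0177
gripper_force: 25.0
```

Request:
jog_arm(
  deltas=[
    [[-0.7, 0, 0, 0, 0.06], [-0.7, 0, 0, 0, 0.06], [-0.7, 0, 0, 0, 0]],
  ],
)

```text
time_s: 12.88
tcp_pos: [0.5423, 0.05, 0.2238]
eef_rot: [-180.0, -0.1, -142.1]
contact_force: [1.4, -0.3, 0.9]
gripper_width: 0.0182
gripper_force: 25.0
```

The force fell from 7.4 to 0.9 N and z dropped, so the teeth are in the gaps. I'll ease the knob down.

Request:
jog_arm(
  deltas=[
    [[-0.7, 0, 0, -0.1, 0], [-0.7, 0, 0, 0, 0]],
  ],
)

```text
time_s: 13.12
tcp_pos: [0.5423, 0.0501, 0.2226]
eef_rot: [-180.0, -0.1, -142.1]
contact_force: [1.0, -1.4, -0.0]
gripper_width: 0.0178
gripper_force: 25.0
```

Request:
jog_arm(
  deltas=[
    [[-0.7, 0, 0, -0.1, 0], [-0.7, 0, 0, -0.1, 0], [-0.7, 0, 0, 0, 0]],
  ],
)

```text
time_s: 13.5
tcp_pos: [0.5424, 0.0502, 0.2206]
eef_rot: [-180.0, -0.1, -142.1]
contact_force: [0.9, -4.2, -0.3]
gripper_width: 0.0179
gripper_force: 25.0
```

Request:
jog_arm(
  deltas=[
    [[-0.7, 0, 0, -0.1, 0], [-0.7, 0, 0, -0.05, 0], [-0.7, 0, 0, 0, 0]],
  ],
)

```text
time_s: 13.88
tcp_pos: [0.5424, 0.0502, 0.2196]
eef_rot: [-180.0, -0.0, -142.1]
contact_force: [-0.9, -5.9, 3.5]
gripper_width: 0.0177
gripper_force: 25.0
```

Request:
jog_arm(
  deltas=[
    [[-0.7, 0, -0.1, -0.1, 0], [-0.7, 0, 0, 0, 0]],
  ],
)

```text
time_s: 14.12
tcp_pos: [0.5426, 0.0501, 0.2195]
eef_rot: [180.0, 0.1, -142.1]
contact_force: [-4.3, -0.7, 10.1]
gripper_width: 0.0174
gripper_force: 25.0
```

The knob hit a firm stop after 19.7 mm of slide, so it is home. I'll release it and go back to the peg.

Request:
jog_arm(
  deltas=[
    [[0, 0, 0, 0, 0], [0, 0, 0, 0, 0], [0, 0, 0, 0, 0], [0, 0, 0, 4, 0], [0, 0, 0, 4, 0], [0, -2.6, -5.5, 0, -0.16], [0, -2.6, -5.6, 0, -0.16], [0, 0, 0, 0, -0.16]],
  ],
)

```text
time_s: 15.12
tcp_pos: [0.489, -0.0639, 0.2989]
eef_rot: [180.0, 0.1, -170.1]
contact_force: [0.8, 0.7, 0.3]
gripper_width: 0.0439
gripper_force: 0.0
```

Request:
jog_arm(
  deltas=[
    [[0, 0, 0, 0, -0.16], [0, 0, 0, 0, 0], [0, 0, 0, 0, 0]],
  ],
)

```text
time_s: 15.5
tcp_pos: [0.4907, -0.0612, 0.2982]
eef_rot: [180.0, -0.0, -178.5]
contact_force: [-0.1, 0.9, 0.4]
gripper_width: 0.044
gripper_force: 0.0
```

```bash
python3 - <<'E'
from h import *
s=r.get_state();print(s['tcp_pos'],s['contact_force'],s['gripper_width'])
w=r.capture("wrist");S=r.capture("scene")
w=cv2.resize(w[150:330,180:380],None,fx=2,fy=2,interpolation=cv2.INTER_CUBIC)
s=cv2.resize(S[180:250,225:320],None,fx=4,fy=4,interpolation=cv2.INTER_CUBIC)
o=np.zeros((400,800,3),np.uint8);o[:360,:400]=w;o[:280,410:790]=s
cv2.imwrite("pics/c6.png",o)
E
```

```text
[ 0.4907 -0.0612  0.2982] [-0.0537  0.9049  0.3669] 0.04402299017890321
```

View pics/c6.png

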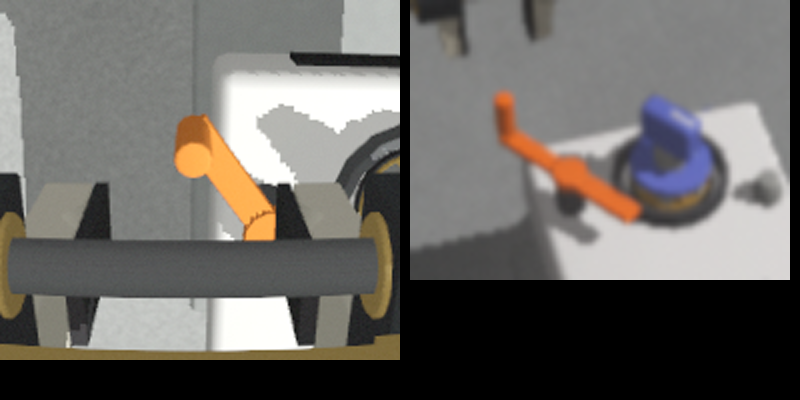

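The scene crop shows the knob sitting low and the lock still open. The wrist crop has the peg top at (193,160), centred between the pads. I'll descend and grip.

Request:
jog_arm(
  deltas=[
    [[0, 0, 0, -4, 0], [0, 0, 0, -3.4, 0], [0, 0, 0, 0, 0], [-0.9, 0, 0, 0, 0], [-0.9, 0, 0, 0, 0], [-0.9, 0, 0, 0, 0], [-0.9, 0, 0, 0, 0], [-0.9, 0, 0, 0, 0]],
  ],
  force=15,
)

```text
time_s: 16.6
tcp_pos: [0.4911, -0.0613, 0.225]
eef_rot: [180.0, 0.1, -178.7]
contact_force: [-0.8, 1.4, 3.7]
gripper_width: 0.0135
gripper_force: 15.0
```

Request:
jog_arm(
  deltas=[
    [[-0.9, 0.29, -0.35, 0, 0], [-0.9, 0.29, -0.35, 0, 0], [-0.9, 0.35, -0.3, 0, 0], [-0.9, 0.35, -0.3, 0, 0], [-0.9, 0.51, -0.31, 0, 0], [-0.9, 0, 0, 0, 0]],
  ],
)

```text
time_s: 17.35
tcp_pos: [0.5094, -0.0776, 0.2249]
eef_rot: [180.0, 0.1, -178.7]
contact_force: [-0.4, 2.6, 4.7]
gripper_width: 0.0132
gripper_force: 15.0
```

Request:
jog_arm(
  deltas=[
    [[-0.9, 0.51, -0.29, 0, 0], [-0.9, 0.56, -0.2, 0, 0], [-0.9, 0.56, -0.2, 0, 0], [-0.9, 0.6, -0.05, 0, 0], [-0.9, 0.6, 0, 0, 0], [-0.9, 0, 0, 0, 0], [-0.9, 0, 0, 0, 0]],
  ],
)

```text
time_s: 18.23
tcp_pos: [0.5374, -0.0852, 0.2248]
eef_rot: [-180.0, 0.0, -178.7]
contact_force: [0.0, 2.2, 4.5]
gripper_width: 0.0138
gripper_force: 15.0
```

Request:
jog_arm(
  deltas=[
    [[-0.9, 0.15, 0, 0, 0], [-0.9, 0.15, 0, 0, 0], [-0.9, 0, 0, 0, 0]],
  ],
)

```text
time_s: 18.6
tcp_pos: [0.5397, -0.0852, 0.2248]
eef_rot: [-180.0, -0.0, -178.7]
contact_force: [-2.5, 2.2, 6.0]
gripper_width: 0.0134
gripper_force: 15.0
```

Request:
jog_arm(
  deltas=[
    [[0, 0, 0, 0, 0], [0, 0, 0, 0, 0], [0, 0, 0, 0, 0], [0, 0, 0, 5, 0], [0, 0, 0, 5, 0], [0, 0, -5, 0, 0], [0, 0, -5, 0, 0], [0, 0, 0, 0, 0]],
  ],
)

```text
time_s: 19.6
tcp_pos: [0.5394, -0.1875, 0.3238]
eef_rot: [-180.0, -0.1, -178.9]
contact_force: [-0.1, 0.2, -0.7]
gripper_width: 0.0439
gripper_force: 0.0
```

```bash
python3 - <<'E'
from h import *
s=r.get_state();print(s['tcp_pos'],s['contact_force'],s['gripper_width'])
S=r.capture("scene")
cv2.imwrite("pics/c7.png",cv2.resize(S[170:260,210:330],None,fx=5,fy=5,interpolation=cv2.INTER_CUBIC))
E
```

```text
[ 0.5394 -0.1875  0.3238] [-0.0968  0.154  -0.6676] 0.043947656222617336
```

View pics/c7.png

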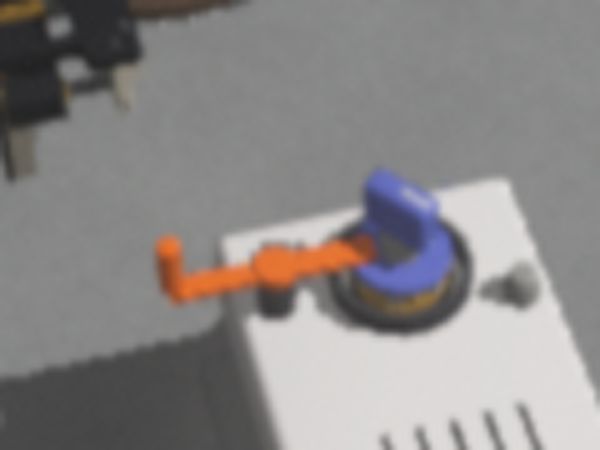

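The tongue at (355,250) lies over the blue flange, the lever is closed, the collet is still at (518,285), and the gripper is clear. I'll hand the job in.

```bash
python3 -c "
from plant import r
print(r.close_job())"
```

```text
the job is handed in; nothing more can be done
None
```

I've handed the job in with the knob home in low gear (19.7 mm of slide to a firm stop), the lock closed over its flange, and the gripper clear. Force on the knob stayed under 8 N while the teeth were crest on crest, and the hand-in returned no verdict.

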